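# Run the loose wing nut down on the book press

## Robot

A 7-joint arm with a two-finger parallel gripper is mounted at the origin on the work surface. World frame = base frame: x ahead of the robot, y to its left, z up, the work surface at z = 0. Lengths are in m, angles in rad, forces in N, time in s.
With the tool pointing down it reaches from about 0.4 to 0.9 m from the base axis. Payload 5.6 kg.
Tool frame: the origin (TCP) lies at the very end of the fingers, on their centre line; the grasp point (between the pads) lies 19 mm behind it; z points along the fingers, y is the direction in which the jaws open and shut (so a half turn about z gives the same grasp; the last joint's range is limited). The gripper opens to 92 mm and grips with 3 to 60 N. Pads are 20 mm wide; open, the fingers measure 128 mm over their backs; the gripper's body (75 mm by 189 mm) begins 69 mm behind the grasp point.
Start: joints at [-1.386, 0.468, -0.012, 1.603, 0.006, 1.071, -0.056], TCP at [0.147, 0.633, 0.215] pointing down, gripper open.
Joint ranges: [-2.53, 2.53], [-0.31, 2.02], [-1.57, 1.55], [0.28, 2.44], [-1.29, 4.43], [0.15, 1.84], [-2.92, 2.92]. Speed limits (rad/s): [2.57, 2.57, 3.14, 3.14, 3.14, 3.14, 3.14].

## Interface

Orientations are given as a unit quaternion [w, x, y, z].
In Python, from rig import env gives the robot as it stands. The module is installed in compiled form; this text tells all that it offers.
- The arm moves only by the tool carry_out, never from a script. Its argument "plan" is a list of rows, each a list of 3 entries, a list of its own where there are three numbers: the shift along the tool's x, y, z in mm, then the turn, a rotation vector about the tool's x, y, z in degrees, then the closure, from 0 (fully open) to 1 (shut). A call has 1 to 20 rows; each row is the pose to reach, as a shift and turn from the pose commanded when the call began, along the tool's axes at that moment; what a row does not reach only later rows make up. A row lasts 1/10 s, in which the tool goes at most 50 mm and 8.59 degrees, less where a joint would pass 70% of its speed; a pose out of reach is approached as far as the arm can. A call with a gripper value outside its range is refused whole. The fingers move at their own pace and stop on an object; "grip_force" is the grip in N (left out, the last holds). Time passes only in rows, so rows that repeat a pose let the fingers close. It gives the time, the measured TCP pose, the force and the opening at its end, in the units of the state.
- env.sense(): the state, without advancing time (a new reading comes with each control period).
- env.read_camera(name): name is "scene" or "top" or "wrist"; returns a dict with "image" (400x640x3 uint8, red, green, blue), "K" (3x3 intrinsics, pixels), "R" (3x3) and "t" (3): a world point X has camera coordinates R X + t. Camera axes: x right, y down, z forward; pixel columns grow to the right and rows downward; lengths in m; the calibration is good to about 2 mm. A picture is of the moment at which its call begins. There is no depth.
- env.finish_job(): hands the job in, once; it reports no verdict.
The state is a dict: "t": time; "joint_pos": joint angles; "dq": joint speeds; "effort": joint torques, N m; "position": TCP position; "tool_rot": TCP orientation; "contact_force": force on the tool from outside, world axes, zero at the start; "wrist_torque": the same for the moment, N m; "gripper_width": opening from 0.0 (shut) to 1.0 (fully open).
Only numpy, scipy, OpenCV 4.12 (cv2) and the standard library are available. Lean on these libraries where they do the work, as an engineer would, in place of code of your own. Each camera call takes 0.05 s, during which the arm holds its last target. There are 200 camera calls.

## Task

A repaired book is in the bookbinder's press, but one of the two wing nuts is still loose and stands a few millimetres above its washer. With light fingertip strokes against its wings, turn it clockwise (seen from above) until it is fully home on its washer and will turn no further; do not pinch it or lean on it hard, and take your fingers away. Leave the other wing nut, which is already tight, and the vase, flask, bowl and brush around the press as they are.

Things in the scene. Friction and masses are not known exactly. Their poses are not given: they have to be found in the camera images.
- press: Bookbinder's press, fixed: two beech boards 150 x 330 x 20 mm (its own x by y), a book between. Origin at the centre of its underside, z up; upper board's top at 78 mm. On that a batten 40 x 190 x 32 mm (tall) runs along y. On the y axis, 130 mm either side of the centre (35 mm beyond the batten's ends), stand threaded steel posts with a washer and wing nut: one loose, one tight; which varies.
- loose_post: Upright threaded post of the loose nut, 12 mm thick. Origin on its axis at the upper board's top face; z up, its top 52 mm above the board. A washer, 37 mm wide and 3 mm thick, lies on the board round it.
- loose_hub (a point): Centre of the hub's top face of the loose steel wing nut, on the post's axis, 16.5 mm above the nut's underside; z up, x along one wing. Hub 25 mm wide at the foot, 20 mm at the top. Two flat upright wings, 5.5 mm thick, with round lobes 19 mm across, reach 13 to 32 mm from the axis and up to 33 mm above the nut's underside. The post sticks up through the hub between them.
- loose_wing (a point): Outermost point of one wing of the loose nut, 32 mm from the post's axis, half-way up the lobe (23.5 mm above the nut's underside). The other wing is opposite, half a turn round.
- loose_nut (a joint): Turn of the loose nut in rad: 0 = home on its washer, negative = unscrewed. Clockwise from above raises it; one turn lowers the nut 3 mm. It starts 1.2 to 2 turns from home, turns with a light drag (about 0.02 N m) and stays where it is left. At home the value stops at about 0; pushed further, nut and washer give a little together (about 0.9 N m per rad) and spring back.
- tight_hub (a point): Centre of the hub's top face of the tight wing nut, the same kind of nut, already home on its washer on the other post: 97.5 mm above the table.
- tight_nut (a joint): Turn of the tight nut in rad: 0 = home, negative = unscrewed. It is to stay as it is; it takes about 0.8 N m to turn it back.
- vase: Green-grey stoneware vase, 112 mm tall, 94 mm across its belly, standing beside one end of the press. Origin at the centre of its foot.
- flask: Tall glass tea flask with a steel cap, 60 mm across, 155 mm tall, standing behind the press. Origin at the centre of its foot.
- paste_bowl: White bowl, 96 mm across, 42 mm tall, standing beside the other end of the press. Origin at the centre of its foot.
- brush: Paste brush, 190 mm long, lying in front of the press. Origin under its middle.

How it is judged:
By the outcome, as a careful person would: the job done as asked, in the order asked, and still so for the second after the job is handed in, with the robot touching nothing.
It also fails if it takes over 70 s, if anything falls off the work surface, if the arm or the gripper's body presses on something with over 40 N, if the wrist force passes 120 N, or if a joint passes its speed limit or range.

## Working session

There is one attempt and no reset: what is moved stays moved. The work goes in short steps, Python scripts to look and compute and a tool call to move; the robot and the scene stay as the last step left them, time stands still between calls to the robot, and variables do not carry over. Pictures are saved under pics/ and viewed, about 8 in all and at most 12, crops included, and the job is handed in when it is done.

Besides the shell and the picture viewer there is one more tool, called after "Call:" as a command line: name --argument value ..., lists and objects as JSON in quotes. carry_out: Moves the arm, as the interface text tells. Its arguments: {"type":"object","properties":{"plan":{"type":"array"},"grip_force":{"type":"number"}},"required":["plan"]}

```bash
mkdir -p pics
python3 - <<'E'
from rig import env
import cv2,numpy as np
s=env.sense();print(s['t'],s['position'],s['tool_rot'],s['gripper_width'])
for n in("scene","top"):
    c=env.read_camera(n);cv2.imwrite(f"pics/{n}0.png",c["image"][:,:,::-1]);np.savez(f"{n}.npz",**c);print(c["K"].tolist(),c["R"].round(4).tolist(),c["t"].round(4).tolist())
E
```

```text
0.0 [0.14669466 0.63262573 0.21362515] [-5.05363713e-05  1.13661856e-01  9.93519092e-01 -8.90822510e-04] 0.99624950973591
[[402.17123677882, 0.0, 322.9505331696646], [0.0, 402.17123677882, 204.55504577172928], [0.0, 0.0, 1.0]] [[-0.2279, 0.9734, 0.0222], [0.5582, 0.1493, -0.8161], [-0.7978, -0.1736, -0.5774]] [0.0949, -0.2441, 1.4985]
[[425.04690657728355, 0.0, 329.36177814562376], [0.0, 425.04690657728355, 200.8664957823259], [0.0, 0.0, 1.0]] [[-0.0216, -0.9996, -0.0196], [-0.9965, 0.0231, -0.0805], [0.0809, 0.0178, -0.9966]] [0.0587, 0.5824, 1.0207]
```

View pics/top0.png

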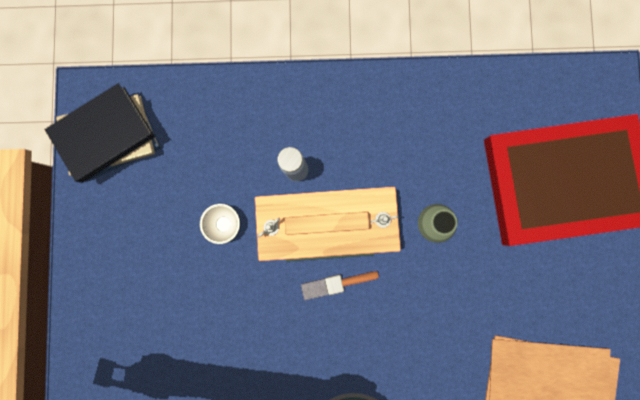

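View pics/scene0.png

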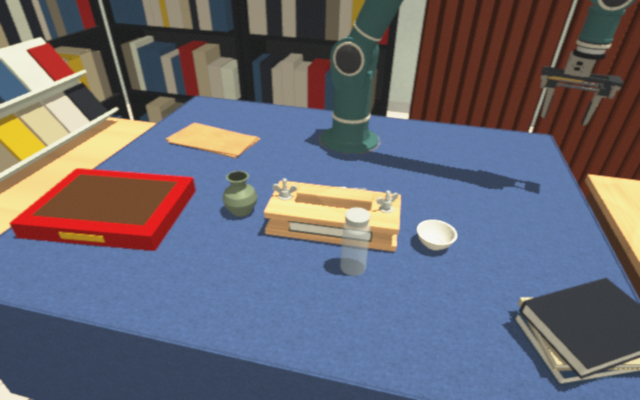

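The top view shows the press centred near (328,223), with posts near (271,227) and (384,219). The bowl is on the left, the vase on the right, the flask behind and the brush in front. Next I'll enlarge both nuts to see which one is loose.

```bash
cat > h.py <<'E'
import numpy as np
def ray(n,u,v,z,d=None):
    c=d if d is not None else np.load(f"{n}.npz"); K,R,t=c["K"],c["R"],c["t"]
    r=R.T@np.linalg.inv(K)@[u,v,1]; o=-R.T@t
    return o+r*(z-o[2])/r[2]
def proj(X,c):
    p=c["K"]@(c["R"]@np.asarray(X)+c["t"]); return p[:2]/p[2]
E
python3 - <<'E'
from h import *
import cv2
a=cv2.imread("pics/top0.png");b=cv2.imread("pics/scene0.png")
z=lambda i,u,v,w,h,k:cv2.resize(i[v:v+h,u:u+w],None,fx=k,fy=k,interpolation=cv2.INTER_CUBIC)
A=np.hstack([z(a,250,205,40,40,10),z(a,364,200,40,40,10)]);B=z(b,260,170,160,40,5)
cv2.imwrite("pics/crop.png",np.vstack([A[:,:800],B]))
for p in[(271,227),(384,219)]:print(ray("top",*p,.1))
for p in[(255,197),(396,188),(400,250),(259,261)]:print(ray("top",*p,.078))
print("bowl",ray("top",220,224,.03),"vase",ray("top",439,223,.06),"flask",ray("top",291,160,.155))
E
```

```text
[0.52084787 0.17824438 0.1       ]
[ 0.53330586 -0.07857568  0.1       ]
[0.59226011 0.21849981 0.078     ]
[ 0.6056191  -0.11116203  0.078     ]
[ 0.46196679 -0.11543879  0.078     ]
[0.44349255 0.21032621 0.078     ]
bowl [0.53249967 0.31418204 0.03      ] vase [ 0.52245002 -0.21163858  0.06      ] flask [0.66375683 0.1246041  0.155     ]
```

View pics/crop.png

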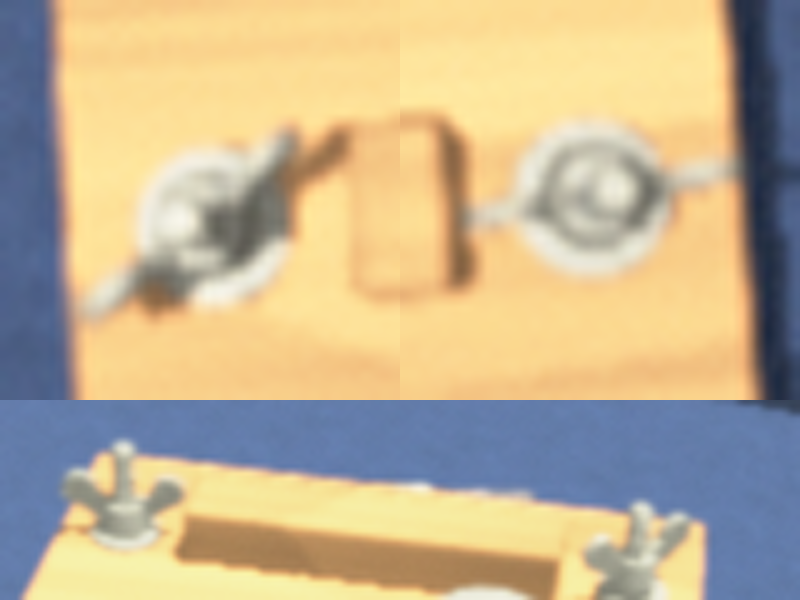

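The loose nut is the one at y≈+0.178, on the bowl side: less post shows above it and its wing shadow is offset further. I'll go above it with the fingers partly closed. Turning the tool about the post lets both fingertips sweep the wings without pinching.

Call:
carry_out --plan '[[[-40,-30,0],[0,0,0],0.74],[[-78,-60,0],[0,0,0],0.74],[[-117,-90,0],[0,0,0],0.74],[[-156,-120,0],[0,0,0],0.74],[[-195,-150,0],[0,0,0],0.74],[[-234,-180,0],[0,0,0],0.74],[[-273,-210,0],[0,0,0],0.74],[[-312,-240,0],[0,0,0],0.74],[[-351,-270,0],[0,0,0],0.74],[[-390,-300,0],[0,0,0],0.74],[[-429,-330,0],[0,0,0],0.74],[[-467,-359,0],[0,0,0],0.74],[[-467,-359,0],[0,0,0],0.74],[[-467,-359,0],[0,0,0],0.74],[[-467,-359,0],[0,0,0],0.74]]' --grip_force 5

```text
t: 1.6
position: [0.5197, 0.1793, 0.2142]
tool_rot: [-0.001, 0.113, 0.994, 0.0]
contact_force: [-0.9, 0.0, -0.2]
gripper_width: 0.259
```

Run:
```python
from rig import env
import cv2
from h import *
s=env.sense();print(s['t'],s['position'],s['tool_rot'],s['gripper_width'],s['joint_pos'],s['contact_force'],s['wrist_torque'])
c=env.read_camera("wrist");np.savez("wrist.npz",**c);cv2.imwrite("pics/w1.png",c["image"][:,:,::-1])
for z in(.13,.1): print(proj([.521,.178,z],c))
P=s['position'];print("tcp",proj(P,c))
print("washer",ray("top",271.3,227.5,.081),"tips",ray("top",259.4,235.6,.11),ray("top",278.9,218.7,.11))
print("tight washer",ray("top",383.3,219.6,.081))
```

```text
1.6 [0.51965275 0.17931366 0.21422866] [-5.81900988e-04  1.12740599e-01  9.93624274e-01  1.45688770e-04] 0.2587647412929647 [-0.59309637  0.29843946  0.24289821  1.86446106 -0.08566166  0.98955478
  1.03146926] [-0.92399135  0.00912778 -0.23094066] [0.03248622 0.00754799 0.0432287 ]
[316.64488806 209.808513  ]
[316.75607126 200.96644773]
tcp [317.7705871  247.06432565]
washer [0.52010534 0.18053549 0.081     ] tips [0.50190002 0.20301945 0.11      ] [0.53889524 0.15863952 0.11      ]
tight washer [ 0.53263208 -0.07899842  0.081     ]
```

View pics/w1.png

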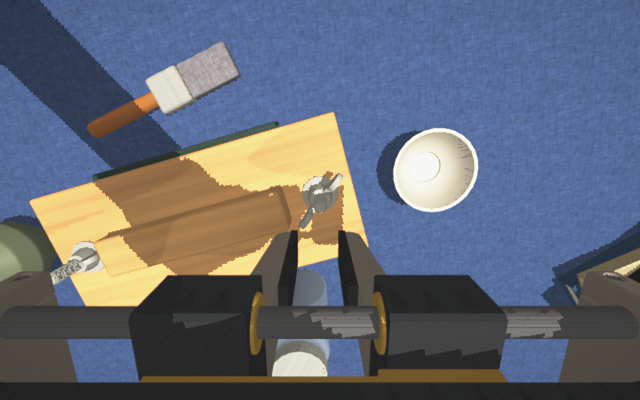

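The wrist view shows the loose nut at about (322,200), with wing tips near (305,226) and (340,178). I'll zoom in there to fix the axis.

Run:
```python
import cv2
from h import *
a=cv2.imread("pics/w1.png")[160:240,280:360]
a=cv2.resize(a,None,fx=7.5,fy=7.5,interpolation=cv2.INTER_CUBIC)
cv2.imwrite("pics/w1c.png",a)
for p,z in[((305,226),.11),((340,178),.11),((322.5,202),.11),((322,195),.081)]:print(p,z,ray("wrist",*p,z))
```

```text
(305, 226) 0.11 [0.53988609 0.16220555 0.11      ]
(340, 178) 0.11 [0.50210043 0.20412993 0.11      ]
(322.5, 202) 0.11 [0.52059621 0.18360828 0.11      ]
(322, 195) 0.081 [0.520943   0.18345056 0.081     ]
```

View pics/w1c.png

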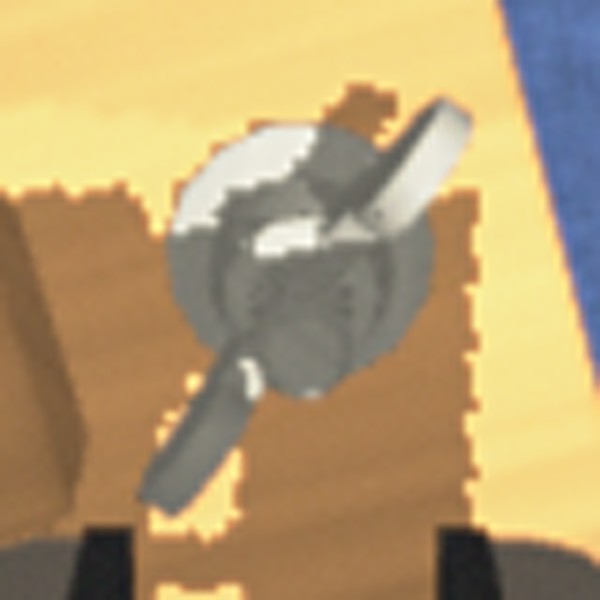

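Run:
```python
from h import *
for p,z in[((300.7,226.7),.11),((340.7,174),.11),((320.7,200.3),.11),((320.1,193.5),.081),((321.3,207.3),.13)]:print(p,z,ray("wrist",*p,z))
```

```text
(300.7, 226.7) 0.11 [0.53965296 0.15805759 0.11      ]
(340.7, 174) 0.11 [0.49863995 0.20550796 0.11      ]
(320.7, 200.3) 0.11 [0.51862714 0.18234011 0.11      ]
(320.1, 193.5) 0.081 [0.51897137 0.18190906 0.081     ]
(321.3, 207.3) 0.13 [0.51969824 0.18243925 0.13      ]
```

Averaging both cameras puts the post axis at about (0.5197, 0.1815). The wings lie at -49°. I'll centre, turn the fingers into the gaps between the wings and come down to z≈0.103.

Call:
carry_out --plan '[[[0,2,15],[0,0,8],0.74],[[0,2,30],[0,0,16],0.74],[[0,2,45],[0,0,24],0.74],[[0,2,60],[0,0,32],0.74],[[0,2,70],[0,0,40],0.74],[[0,2,80],[0,0,40],0.74],[[0,2,90],[0,0,40],0.74],[[0,2,97],[0,0,40],0.74],[[0,2,104],[0,0,40],0.74],[[0,2,111],[0,0,40],0.74],[[0,2,111],[0,0,40],0.74],[[0,2,111],[0,0,40],0.74]]'

```text
t: 2.85
position: [0.5213, 0.1798, 0.1036]
tool_rot: [0.0, 0.447, 0.895, 0.0]
contact_force: [-0.5, 0.1, 0.8]
gripper_width: 0.26
```

```bash
cat > st.py <<'E'
from rig import env
import numpy as np
from scipy.spatial.transform import Rotation as R
s=env.sense();q=s['tool_rot'];M=R.from_quat(np.roll(q,-1)).as_matrix()
print("t",s['t'],"p",s['position'].round(4),"phi",np.degrees(np.arctan2(M[1,1],M[0,1])).round(1),"tz",M[:,2].round(3),"q",np.round(s['joint_pos'],2),"F",np.round(s['contact_force'],2),"T",np.round(s['wrist_torque'],3),s['gripper_width'])
E
cat > look.py <<'E'
import sys,cv2
from rig import env
import numpy as np
c=env.read_camera("wrist");np.savez("wrist.npz",**c)
u,v,w,h,k,n=[int(x) for x in sys.argv[1:6]]+[sys.argv[6]]
cv2.imwrite(f"pics/{n}.png",cv2.resize(c["image"][v:v+h,u:u+w,::-1],None,fx=k,fy=k,interpolation=cv2.INTER_CUBIC))
E
python3 st.py; python3 look.py 220 150 200 150 4 w2
```

```text
t 2.85 p [0.5213 0.1798 0.1036] phi 36.9 tz [ 0.  0. -1.] q [-0.67  0.46  0.34  1.95 -0.22  0.77  0.44] F [-0.52  0.05  0.75] T [-0.068  0.04  -0.042] 0.25961796197336384
```

View pics/w2.png

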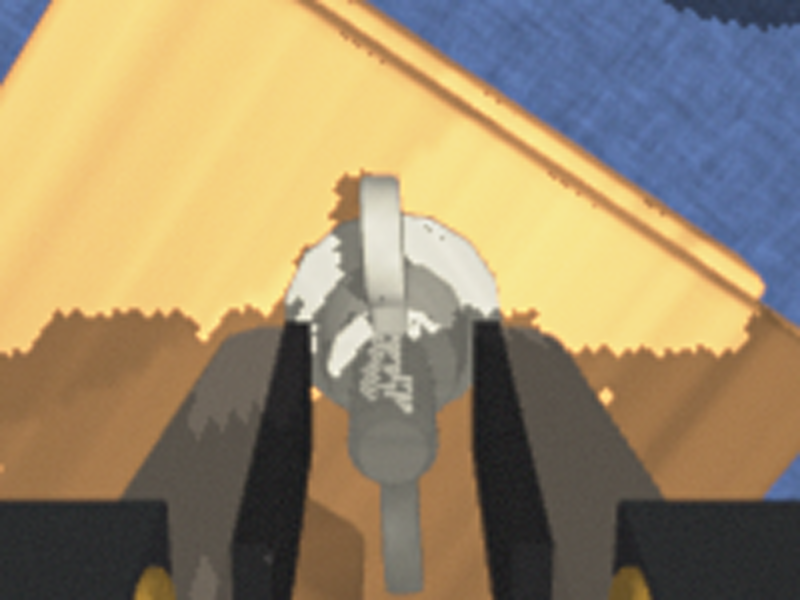

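The fingers straddle the nut, centred on the post, with one wing tip pointing up and one down in the gap. First clockwise stroke.

Call:
carry_out --plan '[[[2,0,0],[0,0,8],0.74],[[2,0,0],[0,0,16],0.74],[[2,0,0],[0,0,24],0.74],[[2,0,0],[0,0,32],0.74],[[2,0,0],[0,0,40],0.74],[[2,0,0],[0,0,48],0.74],[[2,0,0],[0,0,56],0.74],[[2,0,0],[0,0,64],0.74],[[2,0,0],[0,0,72],0.74],[[2,0,0],[0,0,80],0.74]]'

```text
t: 3.9
position: [0.5203, 0.1817, 0.104]
tool_rot: [-0.0, 0.918, 0.396, 0.001]
contact_force: [1.4, -1.6, -1.1]
gripper_width: 0.262
```

```bash
python3 st.py; python3 look.py 220 150 200 150 4 w3
```

```text
t 3.9 p [0.5203 0.1817 0.104 ] phi -43.4 tz [ 0.001  0.    -1.   ] q [-0.93  0.52  0.69  1.97 -0.45  0.81 -0.74] F [ 1.43 -1.64 -1.07] T [-0.158  0.022  0.051] 0.26191472863985504
```

View pics/w3.png

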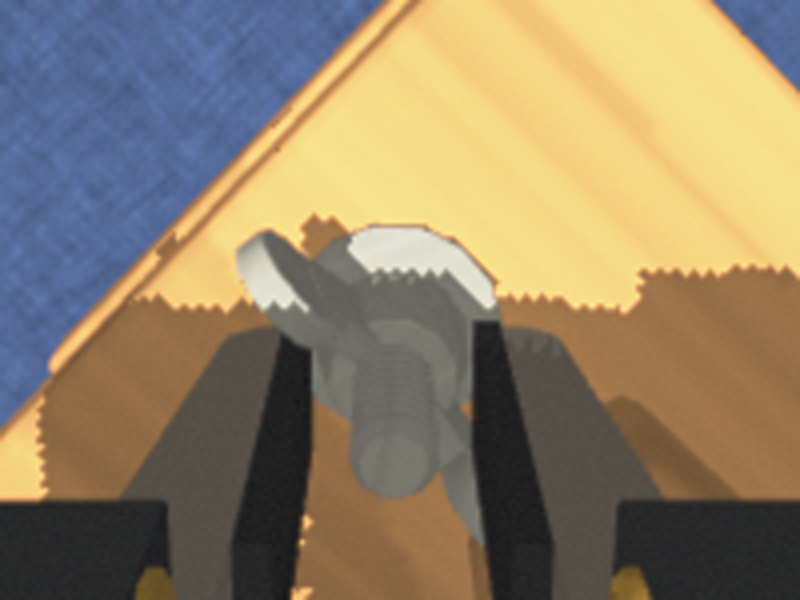

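The fingers are pushing both wings; the upper wing has swung to (240–300, 240–310) and the forces are light. Continuing the stroke.

Call:
carry_out --plan '[[[0,0,0],[0,0,8],0.74],[[0,0,0],[0,0,16],0.74],[[0,0,0],[0,0,24],0.74],[[0,0,0],[0,0,32],0.74],[[0,0,0],[0,0,40],0.74],[[0,0,0],[0,0,48],0.74],[[0,0,0],[0,0,56],0.74],[[0,0,0],[0,0,64],0.74],[[0,0,0],[0,0,72],0.74],[[0,0,0],[0,0,80],0.74],[[0,0,0],[0,0,88],0.74],[[0,0,0],[0,0,96],0.74]]'

```text
t: 5.15
position: [0.5203, 0.1814, 0.1038]
tool_rot: [-0.0, 0.909, -0.416, 0.0]
contact_force: [-0.2, -0.9, -1.0]
gripper_width: 0.259
```

```bash
python3 st.py
```

```text
t 5.15 p [0.5203 0.1814 0.1038] phi -139.2 tz [ 0.001  0.    -1.   ] q [-1.19  0.7   1.1   1.98 -0.78  0.96 -2.12] F [-0.24 -0.86 -1.04] T [-0.104  0.043  0.073] 0.2592336750695827
```

About 140° done. I'll back off, lift and return 200°, so each finger drops in behind the opposite wing for the next stroke.

Call:
carry_out --plan '[[[0,0,0],[0,0,-8],0.74],[[0,0,-24],[0,0,-14],0.74],[[0,0,-24],[0,0,-22],0.74],[[0,0,-24],[0,0,-30],0.74],[[0,0,-24],[0,0,-38],0.74],[[0,0,-24],[0,0,-46],0.74],[[0,0,-24],[0,0,-54],0.74],[[0,0,-24],[0,0,-62],0.74],[[0,0,-24],[0,0,-70],0.74],[[0,0,-24],[0,0,-78],0.74],[[0,0,-24],[0,0,-86],0.74],[[0,0,-24],[0,0,-94],0.74],[[0,0,-24],[0,0,-102],0.74],[[0,0,-24],[0,0,-110],0.74],[[0,0,-24],[0,0,-118],0.74],[[0,0,-24],[0,0,-126],0.74],[[0,0,-24],[0,0,-134],0.74],[[0,0,-24],[0,0,-142],0.74],[[0,0,-24],[0,0,-150],0.74],[[0,0,-24],[0,0,-158],0.74]]'

```text
t: 7.15
position: [0.5202, 0.1817, 0.1281]
tool_rot: [0.0, 0.578, 0.816, 0.0]
contact_force: [0.9, -0.5, -0.6]
gripper_width: 0.261
```

Call:
carry_out --plan '[[[0,0,0],[0,0,-8],0.74],[[0,0,0],[0,0,-16],0.74],[[0,0,0],[0,0,-24],0.74],[[0,0,0],[0,0,-32],0.74],[[0,0,0],[0,0,-40],0.74],[[0,0,0],[0,0,-48],0.74],[[0,0,0],[0,0,-56],0.74],[[0,0,0],[0,0,-56],0.74]]'

```text
t: 7.95
position: [0.5203, 0.1815, 0.1281]
tool_rot: [0.0, 0.13, 0.992, 0.0]
contact_force: [-0.1, 0.6, 0.2]
gripper_width: 0.265
```

```bash
python3 st.py; python3 look.py 220 150 200 150 4 w4
```

```text
t 7.95 p [0.5203 0.1815 0.1281] phi 75.1 tz [ 0.001  0.001 -1.   ] q [-0.58  0.41  0.23  1.93 -0.12  0.81  1.03] F [-0.11  0.59  0.18] T [ 0.019 -0.003 -0.009] 0.2650460919617137
```

View pics/w4.png

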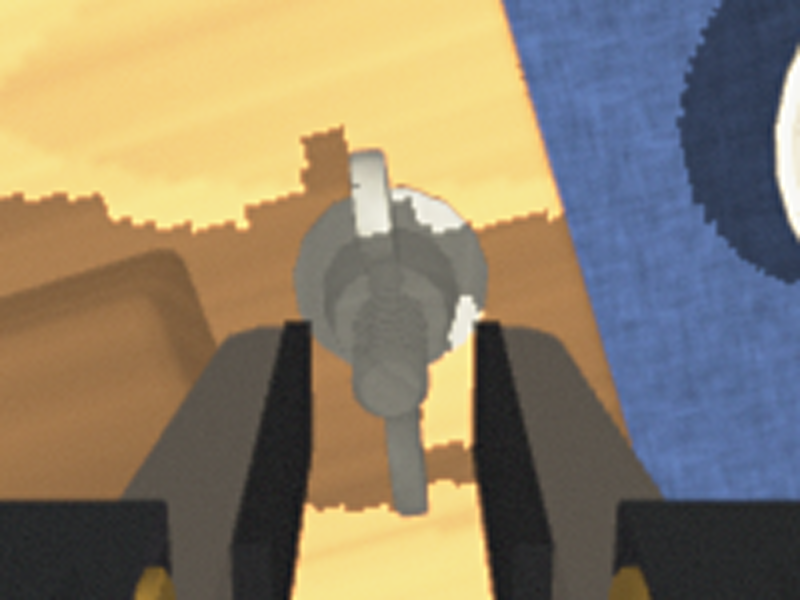

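The wings again lie in the gap between the fingers: tips near (370,155) and (405,510), and about 140° turned. Lowering for the second stroke.

Call:
carry_out --plan '[[[0,0,13],[0,0,0],0.74],[[0,0,26],[0,0,0],0.74],[[0,0,26],[0,0,8],0.74],[[0,0,26],[0,0,16],0.74],[[0,0,26],[0,0,24],0.74],[[0,0,26],[0,0,32],0.74],[[0,0,26],[0,0,40],0.74],[[0,0,26],[0,0,48],0.74],[[0,0,26],[0,0,56],0.74],[[0,0,26],[0,0,64],0.74],[[0,0,26],[0,0,72],0.74],[[0,0,26],[0,0,80],0.74],[[0,0,26],[0,0,88],0.74],[[0,0,26],[0,0,96],0.74],[[0,0,26],[0,0,104],0.74],[[0,0,26],[0,0,112],0.74],[[0,0,26],[0,0,120],0.74],[[0,0,26],[0,0,128],0.74],[[0,0,26],[0,0,136],0.74]]'

```text
t: 9.9
position: [0.5201, 0.1815, 0.1006]
tool_rot: [0.001, 0.969, 0.247, 0.0]
contact_force: [1.7, 1.3, -0.4]
gripper_width: 0.26
```

Call:
carry_out --plan '[[[0,0,0],[0,0,8],0.74],[[0,0,0],[0,0,16],0.74],[[0,0,0],[0,0,24],0.74],[[0,0,0],[0,0,32],0.74],[[0,0,0],[0,0,40],0.74],[[0,0,0],[0,0,48],0.74],[[0,0,0],[0,0,56],0.74],[[0,0,0],[0,0,64],0.74],[[0,0,0],[0,0,72],0.74],[[0,0,0],[0,0,80],0.74],[[0,0,0],[0,0,80],0.74]]'

```text
t: 11.0
position: [0.5197, 0.1813, 0.1005]
tool_rot: [0.001, 0.902, -0.431, 0.001]
contact_force: [0.3, 0.3, 0.0]
gripper_width: 0.259
```

```bash
python3 st.py
```

```text
t 11.0 p [0.5197 0.1813 0.1005] phi -141.1 tz [ 0.    -0.003 -1.   ] q [-1.22  0.74  1.14  1.99 -0.83  0.98 -2.12] F [0.31 0.32 0.01] T [0.223 0.061 0.016] 0.25891376188259846
```

Call:
carry_out --plan '[[[0,0,0],[0,0,-8],0.74],[[0,0,-26],[0,0,-14],0.74],[[0,0,-26],[0,0,-22],0.74],[[0,0,-26],[0,0,-30],0.74],[[0,0,-26],[0,0,-38],0.74],[[0,0,-26],[0,0,-46],0.74],[[0,0,-26],[0,0,-54],0.74],[[0,0,-26],[0,0,-62],0.74],[[0,0,-26],[0,0,-70],0.74],[[0,0,-26],[0,0,-78],0.74],[[0,0,-26],[0,0,-86],0.74],[[0,0,-26],[0,0,-94],0.74],[[0,0,-26],[0,0,-102],0.74],[[0,0,-26],[0,0,-110],0.74],[[0,0,-26],[0,0,-118],0.74],[[0,0,-26],[0,0,-126],0.74],[[0,0,-26],[0,0,-134],0.74],[[0,0,-26],[0,0,-142],0.74],[[0,0,-26],[0,0,-150],0.74],[[0,0,-26],[0,0,-158],0.74]]'

```text
t: 13.0
position: [0.5197, 0.1814, 0.1271]
tool_rot: [0.0, 0.592, 0.806, -0.0]
contact_force: [-0.5, 0.4, 0.8]
gripper_width: 0.257
```

Call:
carry_out --plan '[[[0,0,0],[0,0,-8],0.74],[[0,0,0],[0,0,-16],0.74],[[0,0,0],[0,0,-24],0.74],[[0,0,0],[0,0,-32],0.74],[[0,0,0],[0,0,-40],0.74],[[0,0,0],[0,0,-48],0.74],[[0,0,0],[0,0,-52],0.74],[[0,0,13],[0,0,-52],0.74],[[0,0,26],[0,0,-52],0.74],[[0,0,26],[0,0,-44],0.74],[[0,0,26],[0,0,-36],0.74],[[0,0,26],[0,0,-28],0.74],[[0,0,26],[0,0,-20],0.74],[[0,0,26],[0,0,-12],0.74],[[0,0,26],[0,0,-4],0.74],[[0,0,26],[0,0,4],0.74],[[0,0,26],[0,0,12],0.74],[[0,0,26],[0,0,20],0.74],[[0,0,26],[0,0,28],0.74],[[0,0,26],[0,0,36],0.74]]'

```text
t: 15.0
position: [0.5197, 0.1818, 0.1002]
tool_rot: [0.0, 0.816, 0.578, -0.0]
contact_force: [0.6, 1.0, -0.8]
gripper_width: 0.264
```

```bash
python3 st.py; python3 look.py 220 150 200 150 4 w5
```

```text
t 15.0 p [0.5197 0.1818 0.1002] phi -19.4 tz [ 0.    -0.001 -1.   ] q [-0.92  0.52  0.67  1.97 -0.44  0.8  -0.34] F [ 0.65  0.98 -0.75] T [ 0.209 -0.19   0.027] 0.2642522338261147
```

View pics/w5.png

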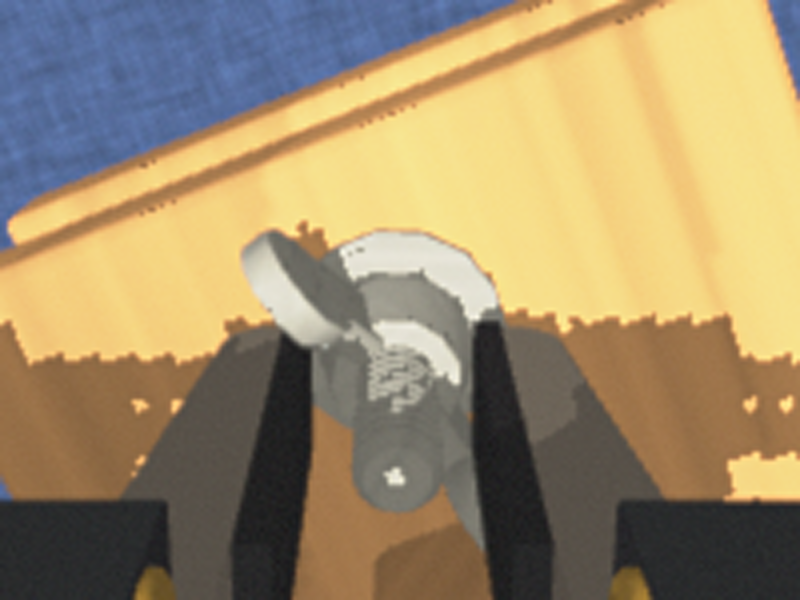

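The second stroke has carried the nut to about 380° turned, with the wing against the left finger at (270,290). From here I'll advance in shorter steps and watch the vertical torque.

Call:
carry_out --plan '[[[0,0,0],[0,0,8],0.74],[[0,0,0],[0,0,16],0.74],[[0,0,0],[0,0,24],0.74],[[0,0,0],[0,0,32],0.74],[[0,0,0],[0,0,40],0.74],[[0,0,0],[0,0,48],0.74],[[0,0,0],[0,0,56],0.74],[[0,0,0],[0,0,56],0.74]]'

```text
t: 15.85
position: [0.5198, 0.1811, 0.1006]
tool_rot: [0.001, 0.991, 0.131, -0.0]
contact_force: [0.6, -0.1, -0.6]
gripper_width: 0.263
```

```bash
python3 st.py
```

```text
t 15.85 p [0.5198 0.1811 0.1006] phi -75.0 tz [ 0.    -0.003 -1.   ] q [-1.08  0.6   0.91  1.98 -0.63  0.87 -1.14] F [ 0.57 -0.13 -0.55] T [ 0.049 -0.034  0.03 ] 0.26257938380828927
```

Call:
carry_out --plan '[[[0,0,0],[0,0,8],0.74],[[0,0,0],[0,0,16],0.74],[[0,0,0],[0,0,16],0.74]]'

```text
t: 16.15
position: [0.5197, 0.181, 0.1008]
tool_rot: [0.001, 1.0, -0.007, -0.0]
contact_force: [0.8, 0.4, -1.0]
gripper_width: 0.256
```

```bash
python3 st.py
```

```text
t 16.15 p [0.5197 0.181  0.1008] phi -90.8 tz [-0.    -0.002 -1.   ] q [-1.13  0.64  0.98  1.98 -0.68  0.89 -1.36] F [ 0.8   0.44 -0.97] T [-0.085  0.007  0.036] 0.25569746995003845
```

Call:
carry_out --plan '[[[0,0,0],[0,0,8],0.74],[[0,0,0],[0,0,16],0.74],[[0,0,0],[0,0,16],0.74]]'

```text
t: 16.45
position: [0.5196, 0.1811, 0.101]
tool_rot: [0.001, 0.989, -0.146, -0.0]
contact_force: [0.8, -0.2, -0.3]
gripper_width: 0.263
```

```bash
python3 st.py
```

```text
t 16.45 p [0.5196 0.1811 0.101 ] phi -106.8 tz [-0.001 -0.002 -1.   ] q [-1.16  0.67  1.04  1.98 -0.74  0.93 -1.59] F [ 0.79 -0.18 -0.26] T [-0.091  0.097 -0.032] 0.2625893714016387
```

Call:
carry_out --plan '[[[0,0,0],[0,0,8],0.74],[[0,0,0],[0,0,16],0.74],[[0,0,0],[0,0,16],0.74]]'

```text
t: 16.75
position: [0.5196, 0.1812, 0.1011]
tool_rot: [0.001, 0.96, -0.282, -0.0]
contact_force: [0.3, 0.5, 0.3]
gripper_width: 0.261
```

```bash
python3 st.py
```

```text
t 16.75 p [0.5196 0.1812 0.1011] phi -122.7 tz [-0.001 -0.001 -1.   ] q [-1.2   0.71  1.11  1.99 -0.8   0.96 -1.82] F [0.32 0.49 0.26] T [-0.043  0.163  0.014] 0.26131530098164085
```

Call:
carry_out --plan '[[[0,0,0],[0,0,8],0.74],[[0,0,0],[0,0,16],0.74],[[0,0,0],[0,0,16],0.74]]'

```text
t: 17.05
position: [0.5196, 0.1814, 0.1012]
tool_rot: [0.001, 0.911, -0.412, -0.0]
contact_force: [-0.5, 0.2, 0.4]
gripper_width: 0.259
```

```bash
python3 st.py
```

```text
t 17.05 p [0.5196 0.1814 0.1012] phi -138.7 tz [-0.001 -0.001 -1.   ] q [-1.23  0.76  1.17  1.99 -0.85  1.   -2.06] F [-0.5   0.22  0.44] T [0.013 0.18  0.005] 0.25888957972219656
```

Call:
carry_out --plan '[[[0,0,0],[0,0,8],0.74],[[0,0,0],[0,0,14],0.74],[[0,0,0],[0,0,14],0.74]]'

```text
t: 17.35
position: [0.5197, 0.1815, 0.1013]
tool_rot: [0.0, 0.854, -0.52, -0.0]
contact_force: [-0.4, -0.2, 0.8]
gripper_width: 0.26
```

```bash
python3 st.py
```

```text
t 17.35 p [0.5197 0.1815 0.1013] phi -152.6 tz [-0.001 -0.001 -1.   ] q [-1.25  0.8   1.22  1.99 -0.9   1.04 -2.26] F [-0.44 -0.19  0.81] T [0.133 0.192 0.051] 0.2604526102003305
```

About 514° and no stop yet. Returning for the next stroke.

Call:
carry_out --plan '[[[0,0,0],[0,0,-8],0.74],[[0,0,-26],[0,0,-14],0.74],[[0,0,-26],[0,0,-22],0.74],[[0,0,-26],[0,0,-30],0.74],[[0,0,-26],[0,0,-38],0.74],[[0,0,-26],[0,0,-46],0.74],[[0,0,-26],[0,0,-54],0.74],[[0,0,-26],[0,0,-62],0.74],[[0,0,-26],[0,0,-70],0.74],[[0,0,-26],[0,0,-78],0.74],[[0,0,-26],[0,0,-86],0.74],[[0,0,-26],[0,0,-94],0.74],[[0,0,-26],[0,0,-102],0.74],[[0,0,-26],[0,0,-110],0.74],[[0,0,-26],[0,0,-118],0.74],[[0,0,-26],[0,0,-126],0.74],[[0,0,-26],[0,0,-134],0.74],[[0,0,-26],[0,0,-142],0.74],[[0,0,-26],[0,0,-150],0.74],[[0,0,-26],[0,0,-158],0.74]]'

```text
t: 19.35
position: [0.5202, 0.1817, 0.1283]
tool_rot: [0.0, 0.671, 0.742, 0.001]
contact_force: [-0.7, 0.2, 0.5]
gripper_width: 0.258
```

Call:
carry_out --plan '[[[0,0,0],[0,0,-8],0.74],[[0,0,0],[0,0,-16],0.74],[[0,0,0],[0,0,-24],0.74],[[0,0,0],[0,0,-32],0.74],[[0,0,0],[0,0,-40],0.74],[[0,0,0],[0,0,-48],0.74],[[0,0,13],[0,0,-48],0.74],[[0,0,26],[0,0,-48],0.74],[[0,0,26],[0,0,-48],0.74],[[0,0,26],[0,0,-40],0.74],[[0,0,26],[0,0,-32],0.74],[[0,0,26],[0,0,-24],0.74],[[0,0,26],[0,0,-16],0.74],[[0,0,26],[0,0,-8],0.74],[[0,0,26],[0,0,-8],0.74]]'

```text
t: 20.85
position: [0.5198, 0.1816, 0.1012]
tool_rot: [0.0, 0.623, 0.782, -0.0]
contact_force: [-0.1, -0.0, -0.8]
gripper_width: 0.26
```

```bash
python3 st.py
```

```text
t 20.85 p [0.5198 0.1816 0.1012] phi 13.0 tz [ 0.    -0.001 -1.   ] q [-0.83  0.49  0.56  1.97 -0.36  0.78  0.15] F [-0.07 -0.02 -0.81] T [-0.09  -0.038  0.031] 0.26020694325146027
```

Call:
carry_out --plan '[[[0,0,0],[0,0,8],0.74],[[0,0,0],[0,0,16],0.74],[[0,0,0],[0,0,16],0.74]]'

```text
t: 21.15
position: [0.5199, 0.1817, 0.1013]
tool_rot: [0.0, 0.725, 0.689, -0.0]
contact_force: [0.8, 0.9, -1.2]
gripper_width: 0.258
```

```bash
python3 st.py
```

```text
t 21.15 p [0.5199 0.1817 0.1013] phi -2.9 tz [ 0.    -0.001 -1.   ] q [-0.89  0.51  0.62  1.97 -0.41  0.79 -0.08] F [ 0.82  0.87 -1.16] T [-0.012  0.026  0.029] 0.25785528892500337
```

Call:
carry_out --plan '[[[0,0,0],[0,0,8],0.74],[[0,0,0],[0,0,16],0.74],[[0,0,0],[0,0,16],0.74]]'

```text
t: 21.45
position: [0.52, 0.1817, 0.1015]
tool_rot: [0.0, 0.813, 0.582, -0.0]
contact_force: [1.0, 0.3, 0.2]
gripper_width: 0.259
```

```bash
python3 st.py; python3 look.py 220 150 200 150 4 w6
```

```text
t 21.45 p [0.52   0.1817 0.1015] phi -18.8 tz [ 0.    -0.001 -1.   ] q [-0.94  0.52  0.69  1.97 -0.46  0.81 -0.31] F [1.01 0.31 0.25] T [ 0.023 -0.016  0.056] 0.2593950397178055
```

View pics/w6.png

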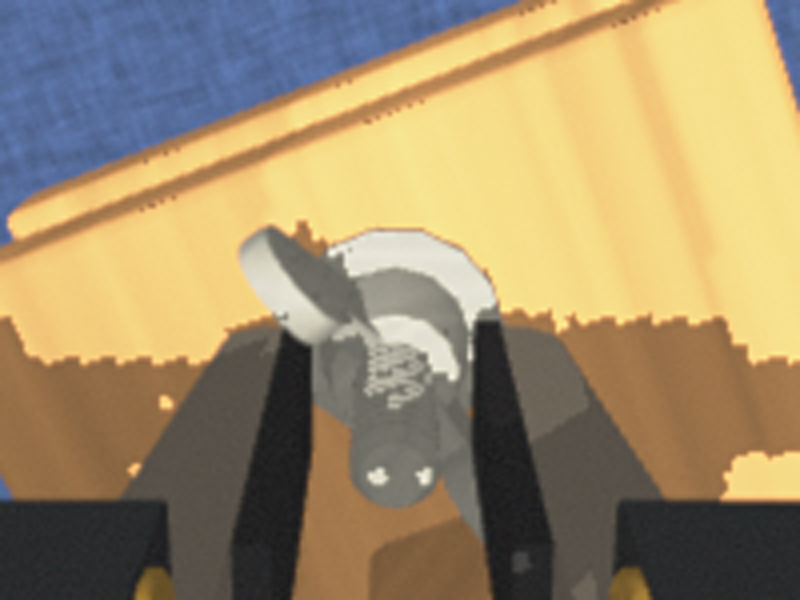

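Same contact as before, one half-turn further (about 560°). Continuing in 16° steps.

Call:
carry_out --plan '[[[0,0,0],[0,0,8],0.74],[[0,0,0],[0,0,16],0.74],[[0,0,0],[0,0,16],0.74]]'

```text
t: 21.8
position: [0.5201, 0.1816, 0.1016]
tool_rot: [0.0, 0.886, 0.463, 0.0]
contact_force: [0.1, 0.6, -0.6]
gripper_width: 0.263
```

```bash
python3 st.py
```

```text
t 21.8 p [0.5201 0.1816 0.1016] phi -34.8 tz [ 0. -0. -1.] q [-0.99  0.55  0.77  1.97 -0.51  0.82 -0.54] F [ 0.13  0.55 -0.62] T [ 0.053 -0.052  0.   ] 0.26272759399533197
```

Call:
carry_out --plan '[[[0,0,0],[0,0,8],0.74],[[0,0,0],[0,0,16],0.74],[[0,0,0],[0,0,16],0.74]]'

```text
t: 22.1
position: [0.5201, 0.1814, 0.1015]
tool_rot: [0.0, 0.942, 0.336, 0.0]
contact_force: [0.8, 0.9, -1.1]
gripper_width: 0.264
```

```bash
python3 st.py
```

```text
t 22.1 p [0.5201 0.1814 0.1015] phi -50.7 tz [ 0.    -0.001 -1.   ] q [-1.03  0.57  0.84  1.98 -0.57  0.84 -0.77] F [ 0.83  0.9  -1.11] T [ 0.038 -0.098 -0.052] 0.2639884984331116
```

Call:
carry_out --plan '[[[0,0,0],[0,0,8],0.74],[[0,0,0],[0,0,16],0.74],[[0,0,0],[0,0,16],0.74]]'

```text
t: 22.4
position: [0.5203, 0.1815, 0.1016]
tool_rot: [0.0, 0.979, 0.202, 0.0]
contact_force: [0.6, 0.4, 1.2]
gripper_width: 0.258
```

```bash
python3 st.py
```

```text
t 22.4 p [0.5203 0.1815 0.1016] phi -66.7 tz [ 0.001 -0.001 -1.   ] q [-1.08  0.6   0.91  1.98 -0.62  0.87 -1.  ] F [0.65 0.39 1.15] T [ 0.078 -0.277  0.078] 0.25776876584009106
```

Call:
carry_out --plan '[[[0,0,0],[0,0,8],0.74],[[0,0,0],[0,0,8],0.74]]'

```text
t: 22.6
position: [0.5202, 0.1815, 0.1016]
tool_rot: [0.0, 0.991, 0.134, 0.0]
contact_force: [1.5, -0.4, 0.9]
gripper_width: 0.26
```

```bash
python3 st.py
```

```text
t 22.6 p [0.5202 0.1815 0.1016] phi -74.6 tz [ 0.001 -0.001 -1.   ] q [-1.1   0.62  0.94  1.98 -0.65  0.88 -1.11] F [ 1.46 -0.37  0.89] T [ 0.087 -0.272  0.189] 0.26029715742597315
```

Call:
carry_out --plan '[[[0,0,0],[0,0,8],0.74],[[0,0,0],[0,0,8],0.74]]'

```text
t: 22.8
position: [0.5203, 0.1815, 0.1016]
tool_rot: [0.0, 0.998, 0.064, 0.0]
contact_force: [2.3, -0.2, 0.0]
gripper_width: 0.262
```

```bash
python3 st.py
```

```text
t 22.8 p [0.5203 0.1815 0.1016] phi -82.6 tz [ 0.001 -0.001 -1.   ] q [-1.12  0.63  0.97  1.98 -0.68  0.89 -1.23] F [ 2.29 -0.15  0.  ] T [ 0.02  -0.413  0.3  ] 0.2623618455249747
```

The torque now rises by about 0.11 N·m per 8°. That matches the stated 0.9 N·m/rad give, so the nut is home and roughly 19° into the elastic part. I'll back off into the gap and lift clear.

Call:
carry_out --plan '[[[0,0,0],[0,0,-6],0.74],[[0,0,0],[0,0,-13],0.74],[[0,0,0],[0,0,-20],0.74],[[0,0,0],[0,0,-28],0.74],[[0,0,0],[0,0,-36],0.74],[[0,0,0],[0,0,-44],0.74],[[0,0,0],[0,0,-52],0.74],[[0,0,0],[0,0,-54],0.74],[[0,0,-15],[0,0,-54],0.74],[[0,0,-40],[0,0,-54],0.74],[[0,0,-70],[0,0,-54],0.74],[[0,0,-100],[0,0,-54],0.74],[[0,0,-120],[0,0,-54],0.74],[[0,0,-120],[0,0,-54],0.74]]'

```text
t: 24.2
position: [0.5216, 0.1818, 0.2251]
tool_rot: [-0.0, 0.862, 0.507, 0.003]
contact_force: [-0.3, 0.4, -0.4]
gripper_width: 0.262
```

```bash
python3 st.py; python3 look.py 0 0 640 400 1 w7
python3 - <<'E'
import cv2
from rig import env
import numpy as np
b=env.read_camera("scene")["image"][:,:,::-1]
s0=cv2.imread("pics/scene0.png")
z=lambda i,u,v,w,h,k:cv2.resize(i[v:v+h,u:u+w],None,fx=k,fy=k,interpolation=cv2.INTER_CUBIC)
w=cv2.imread("pics/w7.png")
cv2.imwrite("pics/final.png",np.vstack([cv2.resize(w,(800,500))[50:330],z(b,260,170,160,58,5)]))
E
```

```text
t 24.2 p [0.5216 0.1818 0.2251] phi -29.0 tz [ 0.005  0.003 -1.   ] q [-1.08  0.36  0.86  1.88 -0.32  1.04 -0.59] F [-0.27  0.35 -0.35] T [-0.039  0.103  0.033] 0.2615496074866504
```

View pics/final.png

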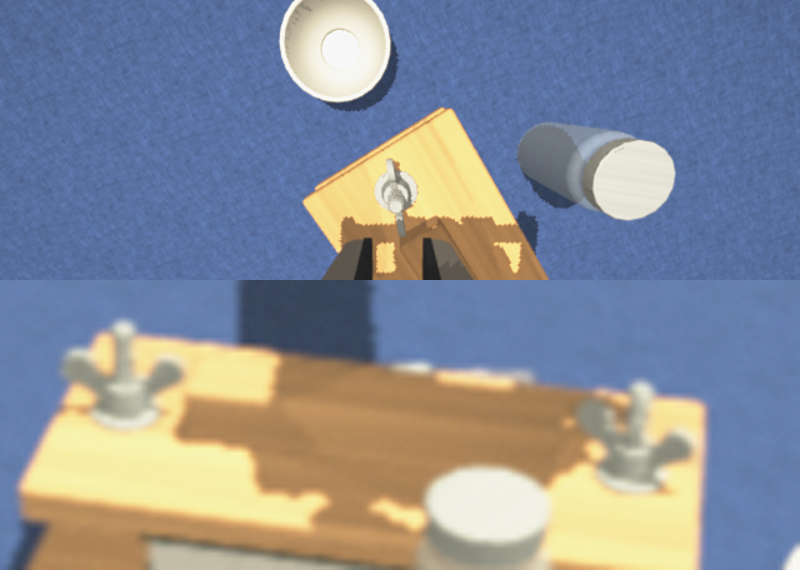

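Both nuts now sit down on their washers with equal post showing above them. The final wing angle matches the stop angle I inferred from the torque. The bowl and flask are undisturbed and the fingers are clear at z≈0.225.

```bash
python3 -c "
from rig import env
print(env.finish_job())"
```

```text
the job is handed in; nothing more can be done
None
```

The loose wing nut, on the bowl side, is home on its washer. I handed the job in at about 24 s of the 70 s allowed, and `finish_job` gives no verdict.

**How it was turned:** I set the fingertips about 24 mm apart on either side of the post and swept them against the wings in four clockwise strokes. I lifted clear between strokes, and never pinched or leaned on the nut. In all it turned about 1.7 turns.

**Evidence it is home:** The vertical torque climbed 0.08, 0.19, 0.30 N·m over two 8° steps. That matches the stated springy give of about 0.9 N·m/rad past home. The readings at the end of each move showed contact forces of no more than about 3 N.

**Last checks:**
- **Nut:** After I backed off and lifted clear, its wings stayed within about 3° of the stop angle worked out from the torque. It sits as low as the tight nut.
- **Surroundings:** The tight nut, bowl and flask looked undisturbed. The vase and brush were not in the final views, but the arm did not go near them.
- **Disagreement:** The two cameras placed the post about 2 mm apart. I used the average, which left enough clearance.

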